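# Put the mixed-up climbing gear back in its own trays

## Task

The headlamp, the ice screw and the trowel have been put back in each other's trays: move each into the long compartment of the tray that holds its own spares - the headlamp with the two battery cells, the ice screw with the two round point caps, the trowel with the sanitiser bottle - parking one in the empty tray or any free spot on the way. Set each down, not dropped, lying flat on the tray floor as it lies now (headlamp lenses up), and do not shift the multitool, the tape roll or the tin that stand between the trays.

Things in the scene. Friction and masses are not known exactly. Their poses are not given: they have to be found in the camera images.
- headlamp: Teal headlamp unit, strap off, 0.09 kg, lying on its black back plate, lenses up. Housing 62 mm (x) x 42 (y), 36 high in all; back plate under it 78 x 36 x 5. Origin: centre of the underside, z up. Grip across y (42 mm) on the housing, 10 to 30 mm above the underside. Loose; starts in the long compartment of a wrong tray.
- ice_screw: Silver ice screw lying along its x, 0.14 kg. Tube axis 11.5 mm up: threaded, 23 mm thick, x -10 to +84 (teeth to +90); plain, 19 mm, x -58 to -10. Hanger plate at x -58, 26 high, out to y +34; head and crank to x -79. Origin: underside, below the tube axis; z up. Grip across y at x about +5 (23 mm). It does not roll. Loose; starts in the long compartment of a wrong tray.
- trowel: Orange plastic trowel lying flat along its x, scoop open upwards, 0.06 kg, 196 mm long. Handle 26 mm wide (y), 18 high, from x = -98 to -4; scoop about 54 wide, 13 high, x = -4 to +98. Origin: centre of the underside, z up. Grip across y on the handle at about x = -25. Loose; starts in the long compartment of a wrong tray.
- tray_cells: Tray for the headlamp: two black and copper-coloured battery cells (15 mm in diameter, 50 long) lie side by side in its small compartment (part of the tray). Tray, origin and axes as tray_spare.
- tray_caps: Tray for the ice screw: two round black open-topped point caps (27 mm in diameter, up to z = 31 mm) stand in its small compartment (part of the tray). Tray, origin and axes as tray_spare.
- tray_bottle: Tray for the trowel: a flat pale-blue sanitiser bottle with a white cap (76 x 34 x 20 mm, up to z = 23) lies across its small compartment (part of the tray). Tray, origin and axes as tray_spare.
- tray_spare: Empty spare tray. All four are alike: fixed, white plastic, 279 mm long (x) x 116 x 22 high, open on top, floor and walls 3 mm; long compartment 222 x 110 mm inside, then a cross wall, then a small one 48 x 110 at the +x end, away from the robot. Origin: underside, below the centre of the LONG compartment, z up, on the shelf top (z = 0).
- multitool: Folded steel multitool, 100 mm (x) x 32 x 17 high, lying between two trays; origin: centre of its underside. Loose, to be left where it is.
- tape: Small roll of white finger tape lying flat like a ring (22 mm hole), 40 mm in diameter, 25 high, between two trays; origin: centre of its underside. Loose, to be left where it is.
- tin: Small round closed aluminium balm tin with a brass disc on its lid, 41 mm in diameter, 20 high, between two trays; origin: centre of its underside. Loose, to be left where it is.
Mind the look-alikes: they are no part of the job. What is shaped like the ice_screw but turquoise is not meant.

How it is judged:
At the end, for the whole second after the job is handed in: Headlamp in the long compartment of the tray with the cells, ice screw in that with the caps, trowel in that with the bottle: each anywhere inside the walls, underside within 4 mm of the compartment floor, level within 0.12 rad, top up, released, at rest (under 20 mm/s and 0.2 rad/s) (x of headlamp in the frame of tray_cells between -0.085 and 0.085 m and y of headlamp in the frame of tray_cells between -0.045 and 0.045 m and z of headlamp in the frame of tray_cells below 0.007 m and angle between each of headlamp, ice_screw, trowel's own z axis and vertical below 0.12 rad and linear speed of each of headlamp, ice_screw, trowel below 0.02 m/s and angular speed of each of headlamp, ice_screw, trowel below 0.2 rad/s and x of ice_screw in the frame of tray_caps between -0.06 and 0.06 m and y of ice_screw in the frame of tray_caps between -0.048 and 0.048 m and z of ice_screw in the frame of tray_caps below 0.007 m and x of trowel in the frame of tray_bottle between -0.024 and 0.024 m and y of trowel in the frame of tray_bottle between -0.036 and 0.036 m and z of trowel in the frame of tray_bottle below 0.007 m); the robot touches nothing.
It fails at once if the multitool is shifted by more than 20 mm (distance of multitool from where it was at the start of the episode above 0.02 m).
It fails at once if the tape roll is shifted by more than 20 mm (distance of tape from where it was at the start of the episode above 0.02 m).
It fails at once if the tin is shifted by more than 20 mm (distance of tin from where it was at the start of the episode above 0.02 m).
It fails at once if the headlamp, ice screw or trowel is dropped or flung (over 0.8 m/s with its underside below 40 mm) ((height (world z) of headlamp below 0.04 m and linear speed of headlamp above 0.8 m/s) or (height (world z) of ice_screw below 0.04 m and linear speed of ice_screw above 0.8 m/s) or (height (world z) of trowel below 0.04 m and linear speed of trowel above 0.8 m/s)).
It also fails if it takes over 104 s, if anything falls off the work surface, if the arm or the gripper's body presses on something with over 40 N, if the wrist force passes 120 N, or if a joint passes its speed limit or range.

## Robot

A 6-joint arm with a two-finger parallel gripper is mounted at the origin on the work surface. World frame = base frame: x ahead of the robot, y to its left, z up, the work surface at z = 0. Lengths are in m, angles in rad, forces in N, time in s.
With the tool pointing down it reaches from about 0.3 to 0.775 m from the base axis. Payload 14.6 kg.
Tool frame: the origin (TCP) lies on the centre line of the jaws, within the pads' length; the fingertips stand 17 mm ahead of it and the grasp point (between the pads) lies 2 mm behind it (arm.tcp_to_tips is the distance from the TCP to the fingertips, in m); z points along the fingers, y is the line along which they close (so a half turn about z gives the same grasp; the last joint's range is limited). The gripper opens to 94 mm and grips with 3 to 60 N. Pads are 16 mm wide; open, the fingers measure 119 mm over their backs; the gripper's body (75 mm by 177 mm) begins 78 mm behind the grasp point.
Start: joints at [-1.271, 0.3, 1.521, -0, 1.321, -0.067], TCP at [0.197, -0.513, 0.222] pointing down, gripper open.
Joint ranges: [-3.03, 3.03], [-0.79, 2.21], [0.23, 2.52], [-1.04, 4.18], [0, 3.07], [-2.55, 2.55]. Speed limits (rad/s): [2.22, 2.22, 2.57, 3.14, 3.14, 3.14].

## Interface

Orientations are given as a rotation vector (axis times angle).
In Python, from cell import telemetry, vision, arm, trace gives the robot as it stands.
- The arm moves only by the shell command python3 -m crank 'ROWS'. ROWS is a JSON object of lists of equal length, an entry for each row: "jaw": the closure, from -1 (fully open) to 1 (shut); "translation": the shift along the world's x, y, z in cm, a list of three; "rotation": the turn, a rotation vector about the world's x, y, z in rad, a list of three. In form: {"jaw": [jaw, ...], "translation": [[dx, dy, dz], ...], "rotation": [[ax, ay, az], ...]}. A call has exactly 10 rows; each row is the pose to reach, as a shift and turn from the pose commanded when the call began; what a row does not reach only later rows make up. A row lasts 1/10 s, in which the tool goes at most 50 mm and 8.59 degrees, less where a joint would pass 70% of its speed; a pose out of reach is approached as far as the arm can. A call with a gripper value outside its range is refused whole. The fingers move at their own pace and stop on an object; the grip force is fixed at half the most. Time passes only in rows, so rows that repeat a pose let the fingers close, or fill a call up. It gives the time, the measured TCP pose, the force, the opening and the grip force at its end, in the units of the state.
- telemetry.state(): the state, without advancing time (a new reading comes with each control period).
- vision.camera(name): name is "scene" or "top" or "wrist"; returns a dict with "pixels" (420x560x3 uint8, red, green, blue), "fov_y" (degrees; the focal length in pixels is half the picture's height over the tangent of half this angle, whatever the lens; pixels are square), "cx", "cy" (the principal point, pixels), "dist" ([k1, k2, p1, p2, k3] as OpenCV has them; the pictures are not rectified), "origin" and "attitude" of the camera in the world; the wrist camera has in their place "T_tool_cam" (4x4, takes a point from camera to tool coordinates, whose origin is the TCP and whose axes are the flange's). Camera axes: x right, y up, looking along -z (the intrinsics and any distortion apply to the point x, -y, -z); pixel columns grow to the right and rows downward; lengths in m; the calibration is good to about 2 mm. A picture is of the moment at which its call begins: read the wrist's pose just before it. There is no depth.
- arm.close_job(): hands the job in; it is judged then, once.
Trained networks look in a picture, given as the dict that the camera call returned (one of the last four; its "shot" number tells which), for a name from the list of things; names that differ only in an ending like _2 or _b are one class to them, and where a whole thing is asked for, a point or a joint stands for the part that bears it (a point fixed in the world has none). Each returns a list of dicts, best first, with "conf" (0 to 1); they miss things now and then, are a little off and sometimes report something else, mostly with a low value. They report only what shows in the picture. A call takes as long as a camera call. They do not tell look-alikes from the thing itself.
- trace(thing, picture): "mask" (420x560 bool, what is visible of it) and "box" ([left, top, right, bottom] in pixels, round what is visible of it).
The state is a dict: "clock": time; "joints": joint angles; "joint_vel": joint speeds; "tau": joint torques, N m; "position": TCP position; "ee_rot": TCP orientation; "contact_force": force on the tool from outside, world axes, zero at the start; "moment": the same for the moment, N m; "finger_gap": opening from 0.0 (shut) to 1.0 (fully open); "gripper_force": force on a finger pad.
Only numpy, scipy, OpenCV 4.12 (cv2) and the standard library are available. Lean on these libraries where they do the work, as an engineer would, in place of code of your own. Each camera call takes 0.05 s, during which the arm holds its last target. There are 200 camera calls.

## Working session

There is one attempt and no reset: what is moved stays moved. The work goes in short steps, Python scripts to look and compute and a shell command to move; the robot and the scene stay as the last step left them, time stands still between calls to the robot, and variables do not carry over. Pictures are saved under pics/ and viewed, at most 14 in all, crops included, and the job is handed in when it is done.

```bash
mkdir -p pics; ls; python3 - <<'E'
from cell import telemetry, vision, arm, trace
import cv2
for n in ["top","scene"]:
    c=vision.camera(n); cv2.imwrite(f"pics/{n}0.png",c["pixels"][...,::-1])
    print(n,{k:v for k,v in c.items() if k!="pixels"})
print(telemetry.state())
E
```

```text
pics
top {'fov_y': 44.66405640997986, 'cx': 275.71094623176566, 'cy': 209.4336440463109, 'dist': array([0.03920575, 0.        , 0.        , 0.        , 0.        ]), 'origin': array([0.32331152, 0.01009454, 1.26624378]), 'attitude': array([ 0.07730962, -0.08379918, -1.54513809]), 'shot': 1}
scene {'fov_y': 46.05845352503574, 'cx': 279.15537414981003, 'cy': 207.05233142525375, 'dist': array([-0.09640014,  0.        ,  0.        ,  0.        ,  0.        ]), 'origin': array([ 1.12435428, -0.4511913 ,  0.6377599 ]), 'attitude': array([0.86303328, 0.46299303, 0.89288731]), 'shot': 2}
{'clock': 0.1, 'joints': array([-1.27056676e+00,  3.00386653e-01,  1.52150756e+00,  6.93309231e-06,
        1.32071838e+00, -6.65746737e-02]), 'joint_vel': array([ 7.48457943e-05, -2.32768355e-03, -2.82169582e-03, -1.57930199e-03,
        4.09888805e-04, -7.11450255e-04]), 'tau': array([ 2.38157329e-03, -5.32648766e+01, -3.53286052e+01,  7.09847594e-02,
        2.34990148e-02, -4.96891846e-05]), 'position': array([ 0.19719587, -0.51319934,  0.22196375]), 'ee_rot': array([-3.08790847e+00, -5.72762576e-01,  1.76211072e-04]), 'contact_force': array([-0.5008323 ,  0.98129253,  0.29575658]), 'moment': array([ 0.00218104,  0.02753877, -0.02263094]), 'gripper_force': 0.0, 'finger_gap': 1.0007796257011834}
```

View pics/top0.png

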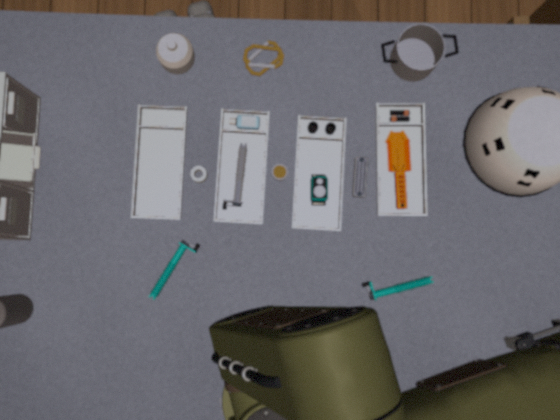

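View pics/scene0.png

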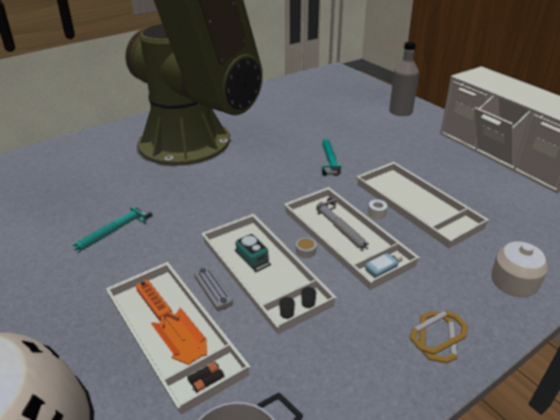

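The top view shows four trays. From left to right:
- Empty spare tray (160,162).
- Bottle tray (242,166), holding the silver screw (240,175).
- Caps tray (320,173), holding the headlamp (319,188).
- Cells tray (402,160), holding the trowel (400,170).

Between them stand the tape (198,174), the tin (280,172) and the multitool (359,177).

Candidates for the ice screw are silver (240,175), turquoise (172,268) and turquoise (402,288). I choose the silver one. The headlamp and trowel each have only one candidate.

```bash
cat > h.py <<'E'
import numpy as np, cv2
from scipy.spatial.transform import Rotation as R
from cell import telemetry, vision, arm, trace
def pose(c,st=None):
    if "origin" in c: return np.array(c["origin"]), R.from_rotvec(c["attitude"]).as_matrix()
    Rt=R.from_rotvec(st["ee_rot"]).as_matrix(); T=np.array(c["T_tool_cam"])
    return Rt@T[:3,3]+st["position"], Rt@T[:3,:3]
def K(c):
    f=210/np.tan(np.radians(c["fov_y"])/2); return np.array([[f,0,c["cx"]],[0,f,c["cy"]],[0,0,1.]])
def world(c,uv,z,st=None):
    o,A=pose(c,st)
    p=cv2.undistortPoints(np.float64(uv).reshape(-1,1,2),K(c),np.float64(c["dist"])).reshape(-1,2)
    d=np.c_[p[:,0],-p[:,1],-np.ones(len(p))]@A.T
    return (o+d*((z-o[2])/d[:,2])[:,None])[:,:2]
def rect(c,mask,z,st=None):
    m=mask.astype(np.uint8); n,l,s,_=cv2.connectedComponentsWithStats(m)
    m=(l==1+np.argmax(s[1:,4])).astype(np.uint8)
    ct=max(cv2.findContours(m,0,1)[0],key=len).reshape(-1,2)
    w=world(c,ct,z,st)*1000
    (cx,cy),(a,b),_=r=cv2.minAreaRect(w.astype(np.float32)); q=cv2.boxPoints(r)
    e=q[1]-q[0] if np.hypot(*(q[1]-q[0]))>np.hypot(*(q[2]-q[1])) else q[2]-q[1]
    yaw=np.arctan2(e[1],e[0]); yaw=(yaw+np.pi/2)%np.pi-np.pi/2
    return [round(float(v),3) for v in (cx/1000,cy/1000,max(a,b)/1000,min(a,b)/1000,yaw)]
E
python3 - <<'E'
from h import *
c=vision.camera("top")
H=dict(headlamp=.03,ice_screw=.0145,trowel=.014,tray_cells=.02,tray_caps=.02,tray_bottle=.02,tray_spare=.02,multitool=.012,tape=.02,tin=.018)
for n,z in H.items():
    for d in trace(n,c)[:4]:
        print(n,round(d["conf"],2),np.round(d["box"]).tolist(),rect(c,d["mask"],z))
cv2.imwrite("pics/crop1.png",cv2.resize(c["pixels"][90:240,120:440,::-1],None,fx=2.5,fy=2.5,interpolation=2))
E
```

```text
headlamp 0.58 [311.0, 175.0, 327.0, 203.0] [0.502, -0.097, 0.076, 0.042, 0.014]
ice_screw 0.83 [363.0, 277.0, 436.0, 298.0] [0.27, -0.293, 0.169, 0.044, -1.459]
ice_screw 0.8 [222.0, 143.0, 249.0, 210.0] [0.53, 0.099, 0.17, 0.044, -0.24]
ice_screw 0.78 [150.0, 239.0, 198.0, 301.0] [0.307, 0.258, 0.168, 0.043, -0.668]
tray_cells 0.83 [375.0, 102.0, 429.0, 217.0] [0.586, -0.3, 0.281, 0.126, 0.021]
tray_caps 0.8 [292.0, 117.0, 346.0, 229.0] [0.547, -0.097, 0.283, 0.12, -0.036]
tray_bottle 0.98 [216.0, 109.0, 269.0, 231.0] [0.558, 0.094, 0.281, 0.12, -0.033]
tray_bottle 0.26 [189.0, 166.0, 208.0, 184.0] [0.535, 0.199, 0.04, 0.037, 0.037]
tray_spare 0.63 [126.0, 105.0, 189.0, 220.0] [0.564, 0.296, 0.281, 0.125, -0.026]
tray_spare 0.17 [191.0, 165.0, 210.0, 185.0] [0.535, 0.201, 0.042, 0.04, 0.811]
multitool 0.59 [355.0, 158.0, 366.0, 199.0] [0.539, -0.198, 0.097, 0.031, -0.059]
tape 0.5 [193.0, 167.0, 208.0, 184.0] [0.534, 0.199, 0.038, 0.037, 0.037]
tin 0.76 [271.0, 163.0, 289.0, 183.0] [0.546, 0.001, 0.039, 0.039, -0.756]
```

View pics/crop1.png

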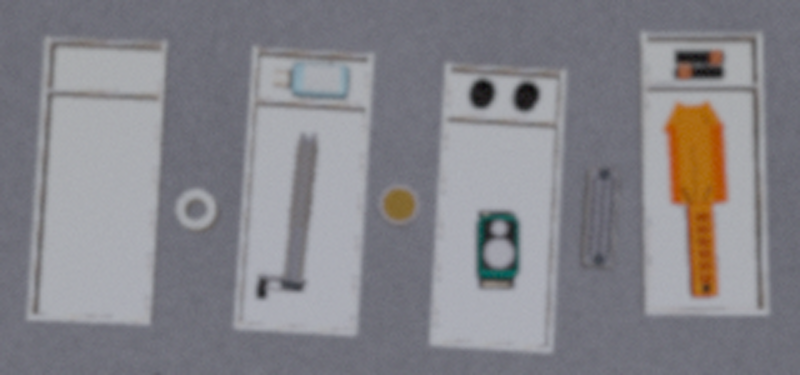

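```bash
python3 -m crank '{"jaw":[-1,-1,-1,-1,-1,-1,-0.3,-0.3,-0.3,-0.3],"translation":[[4,2.5,0.5],[8,5,1],[12,7.5,1.5],[16,10,2],[20,12.5,2],[24,15,2],[28,18,2],[32,20.5,2],[33,21,2],[33,21,2]],"rotation":[[0,0,-0.04],[0,0,-0.09],[0,0,-0.13],[0,0,-0.18],[0,0,-0.22],[0,0,-0.26],[0,0,-0.31],[0,0,-0.35],[0,0,-0.36],[0,0,-0.36]]}'
python3 - <<'E'
from h import *
st=telemetry.state(); c=vision.camera("wrist"); print(st["position"],st["finger_gap"])
cv2.imwrite("pics/w1.png",c["pixels"][...,::-1])
for n,z in [("trowel",.014),("tray_cells",.022)]:
    for d in trace(n,c)[:2]: print(n,round(d["conf"],2),np.round(d["box"]).tolist(),rect(c,d["mask"],z,st))
hsv=cv2.cvtColor(c["pixels"],cv2.COLOR_RGB2HSV)
m=(hsv[...,0]<16)&(hsv[...,1]>160)&(hsv[...,2]>80)
print(rect(c,m,.014,st),m.sum())
E
```

```text
clock: 1.65
position: [0.5281, -0.3025, 0.2419]
ee_rot: [-3.141, -0.014, 0.001]
contact_force: [-0.2, 0.2, -0.4]
finger_gap: 0.694
gripper_force: 0.0
[ 0.52812913 -0.30247355  0.24193578] 0.6938493346160994
trowel 0.67 [256.0, 47.0, 317.0, 235.0] [0.561, -0.299, 0.199, 0.061, 0.073]
tray_cells 0.6 [229.0, 1.0, 351.0, 254.0] [0.575, -0.3, 0.259, 0.12, 0.018]
[0.596, -0.274, 0.08, 0.013, 0.087] 2604
```

View pics/w1.png

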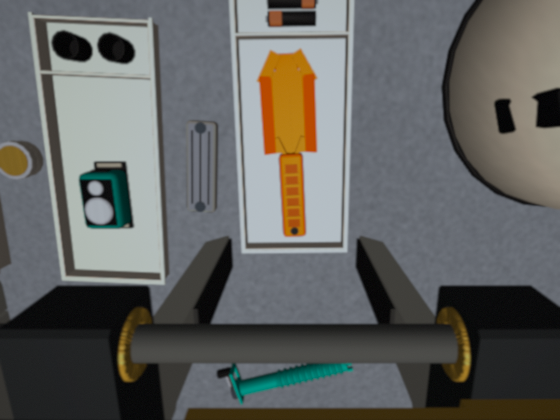

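The wrist view shows the trowel from the scoop tip at (287,50) to the handle end at (295,235), inside the cells tray. I'll fit the handle's line.

```bash
python3 - <<'E'
from h import *
st=telemetry.state(); c=vision.camera("wrist")
d=trace("trowel",c)[0]; ys,xs=np.where(d["mask"])
w=world(c,np.c_[xs,ys],.016,st); w=w[(w[:,0]>.475)&(w[:,0]<.545)]
p=np.polyfit(w[:,0],w[:,1],1); print("handle slope",p[0],"y at x=.536",np.polyval(p,.536),"width",np.ptp(w[abs(w[:,0]-.52)<.004][:,1]), "pos",st["position"],"yaw",2*st["ee_rot"][1]/np.pi)
E
```

```text
handle slope 0.06243248556215644 y at x=.536 -0.298517097425559 width 0.02638545056722258 pos [ 0.52620738 -0.30437378  0.242442  ] yaw 0.006033215085357425
```

```bash
python3 -m crank '{"jaw":[-0.3,-0.3,-0.3,-0.3,-0.3,-0.3,-0.3,-0.3,1,1],"translation":[[0.5,0.3,-3],[0.9,0.5,-7],[0.9,0.5,-11],[0.9,0.5,-15],[0.9,0.5,-18],[0.9,0.5,-20],[0.9,0.5,-21.3],[0.9,0.5,-21.9],[0.9,0.5,-21.9],[0.9,0.5,-21.9]],"rotation":[[0,0,0.03],[0,0,0.055],[0,0,0.055],[0,0,0.055],[0,0,0.055],[0,0,0.055],[0,0,0.055],[0,0,0.055],[0,0,0.055],[0,0,0.055]]}'
python3 -m crank '{"jaw":[1,1,1,1,1,1,1,1,1,1],"translation":[[0,0,0],[0,0,0],[0,0,0],[0,0,0.5],[0,0,1.5],[0,0,3],[0,0,5],[0,0,7],[0,0,9],[0,0,10]],"rotation":[[0,0,0],[0,0,0],[0,0,0],[0,0,0],[0,0,0],[0,0,0],[0,0,0],[0,0,0],[0,0,0],[0,0,0]]}'
```

```text
clock: 2.9
position: [0.5366, -0.2988, 0.0246]
ee_rot: [3.139, 0.097, 0.002]
contact_force: [0.1, 0.2, 0.7]
finger_gap: 0.518
gripper_force: 0.0
clock: 3.9
position: [0.5368, -0.2988, 0.1265]
ee_rot: [3.138, 0.097, 0.004]
contact_force: [-0.7, -0.0, -1.4]
finger_gap: 0.275
gripper_force: 30.0
```

```bash
python3 -m crank '{"jaw":[1,1,1,1,1,1,1,1,1,1],"translation":[[0,1.5,0],[0,5,0],[-0.5,9.5,0],[-0.8,14,0],[-1,18.5,0],[-1.3,23,0],[-1.5,27.5,0],[-1.8,32,0],[-2,36.5,0],[-2,41,0]],"rotation":[[0,0,0],[0,0,-0.01],[0,0,-0.02],[0,0,-0.03],[0,0,-0.04],[0,0,-0.05],[0,0,-0.06],[0,0,-0.07],[0,0,-0.08],[0,0,-0.088]]}'
python3 -m crank '{"jaw":[1,1,1,1,1,1,1,1,1,1],"translation":[[-0.3,4.5,0],[-0.3,9,0],[-0.3,13,0],[-0.3,16,0],[-0.3,18,-0.5],[-0.3,18.5,-2],[-0.3,18.5,-4.5],[-0.3,18.5,-7],[-0.3,18.5,-8.5],[-0.3,18.5,-9.3]],"rotation":[[0,0,0],[0,0,0],[0,0,0],[0,0,0],[0,0,0],[0,0,0],[0,0,0],[0,0,0],[0,0,0],[0,0,0]]}'
```

```text
clock: 4.9
position: [0.5147, 0.114, 0.1228]
ee_rot: [3.141, -0.041, -0.002]
contact_force: [1.2, -0.1, -0.1]
finger_gap: 0.273
gripper_force: 30.0
clock: 5.9
position: [0.5123, 0.2958, 0.0284]
ee_rot: [3.14, -0.042, -0.004]
contact_force: [0.5, 0.3, 0.3]
finger_gap: 0.272
gripper_force: 30.0
```

```bash
python3 -m crank '{"jaw":[1,1,-0.3,-0.3,-0.3,-0.3,-0.3,-0.3,-0.3,-0.3],"translation":[[0,0,-0.3],[0,0,-0.6],[0,0,-0.6],[0,0,-0.6],[0,0,-0.6],[0,0,-0.6],[0,0,0],[0,0,2],[0,0,5],[0,0,9]],"rotation":[[0,0,0],[0,0,0],[0,0,0],[0,0,0],[0,0,0],[0,0,0],[0,0,0],[0,0,0],[0,0,0],[0,0,0]]}'
python3 -m crank '{"jaw":[-0.3,-0.3,-0.3,-0.3,-0.3,-0.3,-0.3,-0.3,-0.3,-0.3],"translation":[[0,-2,3],[-0.5,-6,6],[-1,-11,9],[-1.5,-16,12],[-2,-21,12],[-2,-26,12],[-2,-31,12],[-2,-36,12],[-2,-38.5,12],[-2,-39.5,12]],"rotation":[[0,0,0],[0,0,0],[0,0,0],[0,0,0],[0,0,0],[0,0,0],[0,0,0],[0,0,0],[0,0,0],[0,0,0]]}'
python3 - <<'E'
from h import *
st=telemetry.state(); c=vision.camera("wrist"); print(st["position"],st["finger_gap"])
cv2.imwrite("pics/w2.png",c["pixels"][...,::-1])
for n,z in [("headlamp",.003),("headlamp",.03),("tray_caps",.022),("ice_screw",.0145),("tray_cells",.022)]:
    for d in trace(n,c)[:2]: print(n,round(d["conf"],2),np.round(d["box"]).tolist(),rect(c,d["mask"],z,st))
t=vision.camera("top")
for n,z in [("trowel",.014)]:
    for d in trace(n,t)[:2]: print(n,round(d["conf"],2),rect(t,d["mask"],z))
E
```

```text
clock: 6.9
position: [0.5125, 0.2963, 0.1207]
ee_rot: [3.14, -0.041, -0.004]
contact_force: [0.5, 0.1, -0.2]
finger_gap: 0.647
gripper_force: 0.0
clock: 7.9
position: [0.4928, -0.1017, 0.241]
ee_rot: [3.141, -0.046, 0.001]
contact_force: [0.1, 0.6, 0.4]
finger_gap: 0.65
gripper_force: 0.0
[ 0.49283201 -0.10166492  0.24096542] 0.650155884794312
headlamp 0.89 [266.0, 128.0, 310.0, 202.0] [0.506, -0.096, 0.08, 0.046, 0.043]
headlamp 0.72 [177.0, 110.0, 218.0, 151.0] [0.547, 0.004, 0.044, 0.043, 1.065]
headlamp 0.89 [266.0, 128.0, 310.0, 202.0] [0.51, -0.097, 0.075, 0.043, 0.043]
headlamp 0.72 [177.0, 110.0, 218.0, 151.0] [0.548, -0.004, 0.041, 0.04, 1.065]
tray_caps 0.6 [227.0, 1.0, 355.0, 257.0] [0.537, -0.097, 0.263, 0.12, -0.035]
ice_screw 0.87 [8.0, 284.0, 57.0, 326.0] [0.357, 0.227, 0.072, 0.036, -0.949]
tray_cells 0.94 [418.0, 0.0, 555.0, 220.0] [0.555, -0.298, 0.22, 0.126, 0.019]
trowel 0.94 [0.537, 0.297, 0.193, 0.059, -0.066]
```

View pics/w2.png

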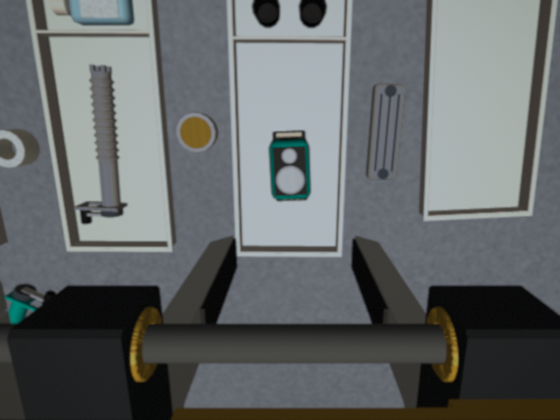

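```bash
python3 -m crank '{"jaw":[-0.3,-0.3,-0.3,-0.3,-0.3,-0.3,-0.3,-0.3,1,1],"translation":[[0.7,0.1,-3],[1.4,0.2,-7],[1.5,0.2,-11],[1.5,0.2,-15],[1.5,0.2,-18],[1.5,0.2,-20],[1.5,0.2,-21],[1.5,0.2,-21.6],[1.5,0.2,-21.6],[1.5,0.2,-21.6]],"rotation":[[0,0,0.03],[0,0,0.05],[0,0,0.05],[0,0,0.05],[0,0,0.05],[0,0,0.05],[0,0,0.05],[0,0,0.05],[0,0,0.05],[0,0,0.05]]}'
python3 -m crank '{"jaw":[1,1,1,1,1,1,1,1,1,1],"translation":[[0,0,0],[0,0,0],[0,0,0.5],[0,0,1.5],[0,0,3],[0,0,5],[0,0,7],[0.5,-1,8],[1.5,-4,8],[2.5,-8,8]],"rotation":[[0,0,0],[0,0,0],[0,0,0],[0,0,0],[0,0,0],[0,0,0],[0,0,0],[0,0,0],[0,0,0],[0,0,0]]}'
```

```text
clock: 9.3
position: [0.5088, -0.0964, 0.0254]
ee_rot: [3.141, 0.038, 0.002]
contact_force: [0.1, -1.2, 0.3]
finger_gap: 0.518
gripper_force: 0.0
clock: 10.3
position: [0.5339, -0.1771, 0.1052]
ee_rot: [3.141, 0.041, 0.001]
contact_force: [0.4, -0.3, -0.6]
finger_gap: 0.443
gripper_force: 30.0
```

```bash
python3 -m crank '{"jaw":[1,1,1,1,1,1,1,1,1,1],"translation":[[1,-4,0],[2,-8,0],[2.5,-11,0],[2.7,-12.2,0],[2.7,-12.3,-1.5],[2.7,-12.3,-4],[2.7,-12.3,-6],[2.7,-12.3,-7.2],[2.7,-12.3,-7.7],[2.7,-12.3,-7.9]],"rotation":[[0,0,0],[0,0,0],[0,0,0],[0,0,-0.01],[0,0,-0.01],[0,0,-0.01],[0,0,-0.01],[0,0,-0.01],[0,0,-0.01],[0,0,-0.01]]}'
python3 -m crank '{"jaw":[1,1,-0.3,-0.3,-0.3,-0.3,-0.3,-0.3,-0.3,-0.3],"translation":[[0,0,0],[0,0,0],[0,0,0],[0,0,0],[0,0,0],[0,0,0],[0,0,1],[0,0,3],[0,0,6],[0,0,10]],"rotation":[[0,0,0],[0,0,0],[0,0,0],[0,0,0],[0,0,0],[0,0,0],[0,0,0],[0,0,0],[0,0,0],[0,0,0]]}'
```

```text
clock: 11.3
position: [0.5603, -0.2988, 0.0255]
ee_rot: [-3.141, -0.023, 0.0]
contact_force: [-4.1, 2.6, 6.8]
finger_gap: 0.447
gripper_force: 30.0
clock: 12.3
position: [0.5596, -0.2991, 0.126]
ee_rot: [-3.14, -0.022, 0.003]
contact_force: [0.8, -0.1, -0.1]
finger_gap: 0.648
gripper_force: 0.0
```

```bash
python3 -m crank '{"jaw":[-0.3,-0.3,-0.3,-0.3,-0.3,-0.3,-0.3,-0.3,-0.3,-0.3],"translation":[[0,2,3],[-1,6,6],[-2,11,9],[-3,16,11.5],[-4,21,11.5],[-5,26,11.5],[-6,31,11.5],[-6,36,11.5],[-6,39,11.5],[-6,39.4,11.5]],"rotation":[[0,0,0],[0,0,0],[0,0,0],[0,0,-0.03],[0,0,-0.04],[0,0,-0.05],[0,0,-0.06],[0,0,-0.06],[0,0,-0.06],[0,0,-0.06]]}'
python3 - <<'E'
from h import *
st=telemetry.state(); c=vision.camera("wrist"); print(st["position"],st["ee_rot"])
cv2.imwrite("pics/w3.png",c["pixels"][...,::-1])
for n,z in [("ice_screw",.0145),("tray_bottle",.022),("tray_caps",.022)]:
    for d in trace(n,c)[:3]:
        print(n,round(d["conf"],2),np.round(d["box"]).tolist(),rect(c,d["mask"],z,st))
        if n=="ice_screw" and d["box"][1]<240:
            ys,xs=np.where(d["mask"]); w=world(c,np.c_[xs,ys],.016,st); print(w.min(0),w.max(0))
            w=w[(w[:,0]>.5)&(w[:,0]<.59)]; p=np.polyfit(w[:,0],w[:,1],1); print(p, [(x,round(np.polyval(p,x),4)) for x in (.5,.53,.55)])
t=vision.camera("top")
for n,z in [("headlamp",.03),("tray_cells",.022),("tray_caps",.022)]:
    for d in trace(n,t)[:1]: print(n,round(d["conf"],2),rect(t,d["mask"],z))
E
```

```text
clock: 13.3
position: [0.4996, 0.0987, 0.2414]
ee_rot: [-3.14, 0.065, -0.002]
contact_force: [0.8, -0.5, -0.3]
finger_gap: 0.651
gripper_force: 0.0
[0.49959104 0.0987264  0.24140791] [-3.14011336e+00  6.54439388e-02 -1.72553921e-03]
ice_screw 0.82 [257.0, 67.0, 309.0, 224.0] [0.533, 0.111, 0.17, 0.049, -0.071]
[0.4500767  0.08246324] [0.61735522 0.1406418 ]
[-0.07784901  0.14006369] [(0.5, np.float64(0.1011)), (0.53, np.float64(0.0988)), (0.55, np.float64(0.0972))]
tray_bottle 0.96 [233.0, 0.0, 355.0, 255.0] [0.547, 0.095, 0.257, 0.121, -0.036]
tray_caps 0.73 [412.0, 4.0, 560.0, 257.0] [0.537, -0.094, 0.26, 0.127, -0.038]
headlamp 0.63 [0.552, -0.297, 0.077, 0.046, 0.002]
tray_cells 0.56 [0.585, -0.299, 0.283, 0.124, 0.022]
tray_caps 0.74 [0.546, -0.097, 0.283, 0.124, -0.034]
```

View pics/w3.png

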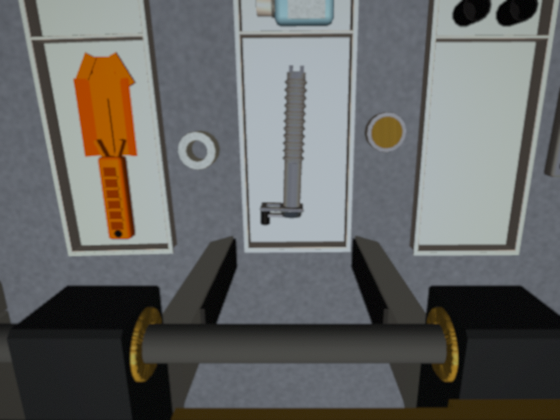

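```bash
python3 -m crank '{"jaw":[-0.3,-0.3,-0.3,-0.3,-0.3,-0.3,-0.3,-0.3,1,1],"translation":[[1.6,0.2,-3],[3.1,0.4,-7],[3.2,0.4,-11],[3.2,0.4,-15],[3.2,0.4,-18],[3.2,0.4,-20.3],[3.2,0.4,-21.4],[3.2,0.4,-21.9],[3.2,0.4,-21.9],[3.2,0.4,-21.9]],"rotation":[[0,0,-0.02],[0,0,-0.035],[0,0,-0.035],[0,0,-0.035],[0,0,-0.035],[0,0,-0.035],[0,0,-0.035],[0,0,-0.035],[0,0,-0.035],[0,0,-0.035]]}'
python3 -m crank '{"jaw":[1,1,1,1,1,1,1,1,1,1],"translation":[[0,0,0],[0,0,0],[0,0,0],[0,0,0.3],[0,0,1],[0,0,2.5],[0,0,4.5],[0,0,6.5],[0,0,7.7],[0,0,8]],"rotation":[[0,0,0],[0,0,0],[0,0,0],[0,0,0],[0,0,0],[0,0,0],[0,0,0],[0,0,0],[0,0,0],[0,0,0]]}'
python3 - <<'E'
from h import *
c=vision.camera("scene"); cv2.imwrite("pics/s2.png",c["pixels"][...,::-1])
E
```

```text
clock: 14.7
position: [0.5329, 0.0985, 0.0225]
ee_rot: [-3.139, 0.128, -0.003]
contact_force: [0.5, -0.3, -0.6]
finger_gap: 0.517
gripper_force: 0.0
clock: 15.7
position: [0.5329, 0.0987, 0.1034]
ee_rot: [-3.139, 0.127, -0.004]
contact_force: [-0.3, 0.2, -0.5]
finger_gap: 0.236
gripper_force: 30.0
```

View pics/s2.png

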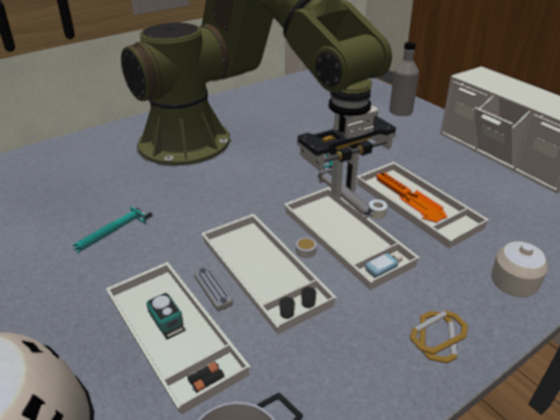

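The scene view shows the silver screw held at (350,185) over the bottle tray. The headlamp lies lenses up in the cells tray (165,312) and the trowel is in the spare tray (410,195). Next is the caps tray.

```bash
python3 -m crank '{"jaw":[1,1,1,1,1,1,1,1,1,1],"translation":[[0,-1,0],[-0.2,-3.5,0],[-0.4,-7,0],[-0.6,-11,0],[-0.8,-15,0],[-1,-18,0],[-1,-19.7,0],[-1,-20.1,0],[-1,-20.1,-1],[-1,-20.1,-3]],"rotation":[[0,0,0],[0,0,0.01],[0,0,0.02],[0,0,0.03],[0,0,0.04],[0,0,0.04],[0,0,0.04],[0,0,0.04],[0,0,0.04],[0,0,0.04]]}'
python3 -m crank '{"jaw":[1,1,1,1,1,1,-0.3,-0.3,-0.3,-0.3],"translation":[[0,0,-2],[0,0,-3.5],[0,0,-4.3],[0,0,-4.7],[0,0,-4.9],[0,0,-4.9],[0,0,-4.9],[0,0,-4.9],[0,0,-4.9],[0,0,-4.9]],"rotation":[[0,0,0],[0,0,0],[0,0,0],[0,0,0],[0,0,0],[0,0,0],[0,0,0],[0,0,0],[0,0,0],[0,0,0]]}'
```

```text
clock: 16.75
position: [0.5226, -0.1019, 0.0712]
ee_rot: [3.141, -0.064, 0.002]
contact_force: [-0.2, 0.5, -1.9]
finger_gap: 0.238
gripper_force: 30.0
clock: 17.75
position: [0.5224, -0.1025, 0.0227]
ee_rot: [3.141, -0.065, 0.001]
contact_force: [-0.6, -0.0, 0.8]
finger_gap: 0.543
gripper_force: 0.0
```

```bash
python3 -m crank '{"jaw":[-0.3,-0.3,-0.3,-0.3,-0.3,-0.3,-0.3,-0.3,-0.3,-0.3],"translation":[[0,0,1],[0,0,4],[0,1,8],[-1,4,12],[-1.5,8,16],[-2,12,19],[-2.7,16.5,21],[-2.7,21,21.8],[-2.7,25.5,21.8],[-2.7,30,21.8]],"rotation":[[0,0,0],[0,0,0],[0,0,0],[0,0,0],[0,0,0],[0,0,0],[0,0,0],[0,0,0],[0,0,0],[0,0,0]]}'
python3 -m crank '{"jaw":[-0.3,-0.3,-0.3,-0.3,-0.3,-0.3,-0.3,-0.3,-0.3,-0.3],"translation":[[0,4,0],[0,7.5,0],[0,9.2,0],[0,9.6,0],[0,9.6,0],[0,9.6,0],[0,9.6,0],[0,9.6,0],[0,9.6,0],[0,9.6,0]],"rotation":[[0,0,0],[0,0,0],[0,0,0],[0,0,0],[0,0,0],[0,0,0],[0,0,0],[0,0,0],[0,0,0],[0,0,0]]}'
python3 - <<'E'
from h import *
st=telemetry.state(); c=vision.camera("wrist"); print(st["position"],st["ee_rot"])
cv2.imwrite("pics/w4.png",c["pixels"][...,::-1])
d=trace("trowel",c)[0]; print(d["conf"],rect(c,d["mask"],.014,st)); ys,xs=np.where(d["mask"])
w=world(c,np.c_[xs,ys],.016,st); x0=w[:,0].min(); print(w.min(0),w.max(0)); w=w[(w[:,0]>x0+.015)&(w[:,0]<x0+.085)]
p=np.polyfit(w[:,0],w[:,1],1); print("slope",p[0],"y at .513",np.polyval(p,.513))
for n in ("tray_bottle","tray_spare"): print(n,[(round(d["conf"],2),rect(c,d["mask"],.022,st)) for d in trace(n,c)[:2]])
t=vision.camera("top"); cv2.imwrite("pics/t2.png",t["pixels"][...,::-1])
print([(round(d["conf"],2),rect(t,d["mask"],.0145)) for d in trace("ice_screw",t)])
E
```

```text
clock: 18.75
position: [0.4948, 0.1997, 0.242]
ee_rot: [-3.14, 0.064, -0.003]
contact_force: [0.8, 0.3, -0.6]
finger_gap: 0.65
gripper_force: 0.0
clock: 19.75
position: [0.4953, 0.2934, 0.2405]
ee_rot: [-3.141, 0.065, -0.0]
contact_force: [-0.1, -0.1, 0.0]
finger_gap: 0.648
gripper_force: 0.0
[0.49531211 0.29335324 0.24049878] [-3.14090435e+00  6.52364021e-02 -6.01401388e-05]
0.91 [0.537, 0.297, 0.2, 0.061, -0.042]
[0.43752459 0.26332757] [0.63765145 0.32457146]
slope -0.01295049732868861 y at .513 0.2977808196772983
tray_bottle [(0.7, [0.54, 0.098, 0.245, 0.126, -0.036]), (0.29, [0.537, 0.202, 0.041, 0.038, 0.973])]
tray_spare [(0.7, [0.548, 0.299, 0.249, 0.12, -0.013])]
[(0.86, [0.521, -0.101, 0.166, 0.043, -0.204]), (0.78, [0.27, -0.292, 0.173, 0.045, -1.449]), (0.62, [0.358, 0.217, 0.046, 0.029, -1.548])]
```

View pics/w4.png

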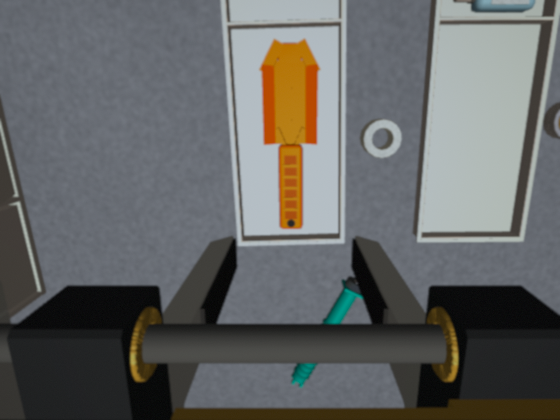

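View pics/t2.png

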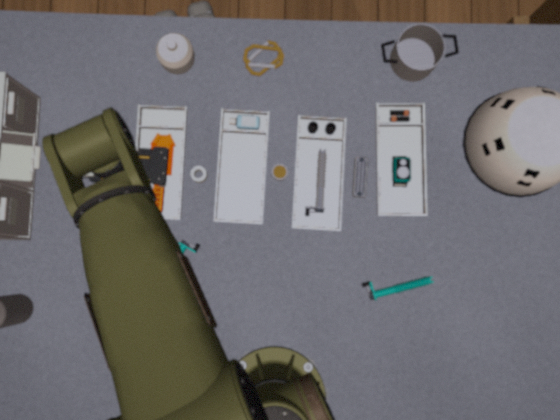

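The wrist view shows the trowel in the spare tray, with its handle end at (291,225). The top view shows the screw in the caps tray (320,180) and the headlamp in the cells tray (402,170). The tape, tin and multitool haven't moved.

```bash
python3 -m crank '{"jaw":[-0.3,-0.3,-0.3,-0.3,-0.3,-0.3,-0.3,-0.3,1,1],"translation":[[1,0.2,-3],[1.7,0.4,-7],[1.7,0.4,-11],[1.7,0.4,-15],[1.7,0.4,-18],[1.7,0.4,-20.2],[1.7,0.4,-21.2],[1.7,0.4,-21.7],[1.7,0.4,-21.7],[1.7,0.4,-21.7]],"rotation":[[0,0,0.01],[0,0,0.01],[0,0,0.01],[0,0,0.01],[0,0,0.01],[0,0,0.01],[0,0,0.01],[0,0,0.01],[0,0,0.01],[0,0,0.01]]}'
python3 -m crank '{"jaw":[1,1,1,1,1,1,1,1,1,1],"translation":[[0,0,0],[0,0,0],[0,0,0],[0,0,0.3],[0,0,1],[0,0,2.5],[0,0,4.5],[0,0,6.5],[0,0,7.7],[0,0,8]],"rotation":[[0,0,0],[0,0,0],[0,0,0],[0,0,0],[0,0,0],[0,0,0],[0,0,0],[0,0,0],[0,0,0],[0,0,0]]}'
python3 -m crank '{"jaw":[1,1,1,1,1,1,1,1,1,1],"translation":[[0,-1,0],[-0.2,-3.5,0],[-0.4,-7,0],[-0.5,-11,0],[-0.5,-15,0],[-0.5,-18,0],[-0.5,-19.8,0],[-0.5,-20.2,0],[-0.5,-20.2,-1],[-0.5,-20.2,-3]],"rotation":[[0,0,0],[0,0,0],[0,0,0],[0,0,0],[0,0,0],[0,0,0],[0,0,0],[0,0,0],[0,0,0],[0,0,0]]}'
```

```text
clock: 21.05
position: [0.5128, 0.2979, 0.0246]
ee_rot: [-3.14, 0.049, -0.002]
contact_force: [-0.4, -0.3, 0.5]
finger_gap: 0.512
gripper_force: 0.0
clock: 22.05
position: [0.5128, 0.2979, 0.1055]
ee_rot: [-3.14, 0.049, -0.004]
contact_force: [0.2, 0.1, -1.8]
finger_gap: 0.271
gripper_force: 30.0
clock: 23.05
position: [0.5076, 0.0963, 0.0732]
ee_rot: [-3.141, 0.048, -0.003]
contact_force: [-0.1, -0.5, -1.5]
finger_gap: 0.273
gripper_force: 30.0
```

```bash
python3 -m crank '{"jaw":[1,1,1,1,1,1,-0.3,-0.3,-0.3,-0.3],"translation":[[0,0,-2],[0,0,-3.5],[0,0,-4.3],[0,0,-4.7],[0,0,-4.9],[0,0,-4.9],[0,0,-4.9],[0,0,-4.9],[0,0,-4.9],[0,0,-4.9]],"rotation":[[0,0,0],[0,0,0],[0,0,0],[0,0,0],[0,0,0],[0,0,0],[0,0,0],[0,0,0],[0,0,0],[0,0,0]]}'
python3 -m crank '{"jaw":[-0.3,-0.3,-0.3,-0.3,-0.3,-0.3,-0.3,-0.3,-0.3,-0.3],"translation":[[0,0,1],[0,0,3],[0,0,7],[0,0,12],[-1,0,17],[-3,-1,21],[-5,-3,23],[-6,-5,24],[-6,-5.5,24],[-6,-5.5,24]],"rotation":[[0,0,0],[0,0,0],[0,0,0],[0,0,0],[0,0,0],[0,0,0],[0,0,0],[0,0,0],[0,0,0],[0,0,0]]}'
python3 - <<'E'
from h import *
st=telemetry.state(); c=vision.camera("wrist"); cv2.imwrite("pics/w5.png",c["pixels"][...,::-1])
for n,z in [("trowel",.014),("ice_screw",.0145),("tin",.018),("multitool",.012),("tape",.02)]: print(n,[(round(d["conf"],2),rect(c,d["mask"],z,st)) for d in trace(n,c)[:2]])
s=vision.camera("scene"); cv2.imwrite("pics/s3.png",cv2.resize(s["pixels"][140:420,80:500,::-1],None,fx=1.9,fy=1.9))
E
```

```text
clock: 24.05
position: [0.5073, 0.0956, 0.0246]
ee_rot: [-3.141, 0.049, -0.001]
contact_force: [0.6, -0.1, -0.3]
finger_gap: 0.578
gripper_force: 0.0
clock: 25.05
position: [0.4473, 0.0403, 0.2647]
ee_rot: [-3.141, 0.051, -0.001]
contact_force: [0.0, -0.1, -0.3]
finger_gap: 0.652
gripper_force: 0.0
trowel [(0.7, [0.533, 0.094, 0.197, 0.06, -0.033])]
ice_screw [(0.7, [0.341, 0.226, 0.076, 0.051, -0.406]), (0.62, [0.523, -0.09, 0.169, 0.054, 0.011])]
tin [(0.92, [0.547, 0.001, 0.04, 0.039, 1.539])]
multitool [(0.61, [0.54, -0.199, 0.1, 0.039, -0.054])]
tape [(0.81, [0.536, 0.199, 0.046, 0.04, 1.452]), (0.68, [0.525, 0.096, 0.214, 0.121, -0.039])]
```

View pics/w5.png

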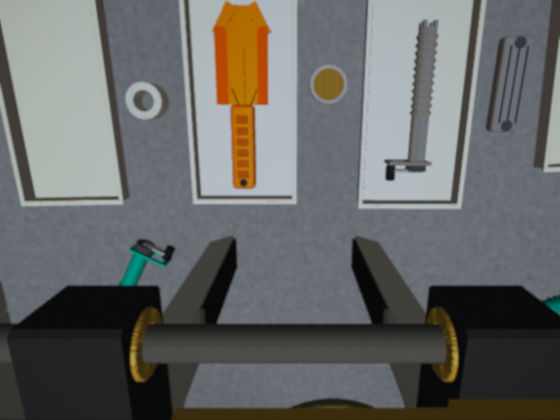

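View pics/s3.png

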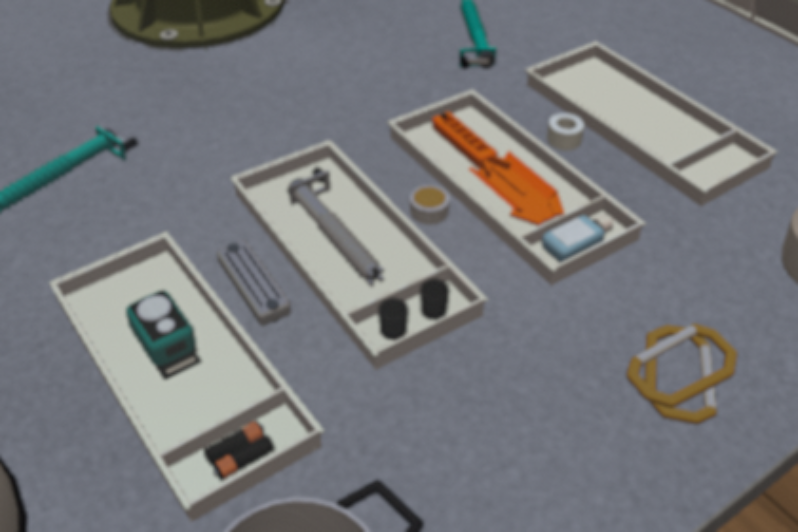

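All three lie flat in their own trays: trowel (495,165) with the bottle, screw (335,230) with the caps, headlamp (160,330) with the cells. The trowel centre is at (0.533, 0.094), within 1 mm of its tray's origin. The tape, tin and multitool are within about 2 mm of where they started, and the arm is clear.

```bash
python3 -c "
from cell import arm
print(arm.close_job())"
```

```text
the job is handed in; nothing more can be done
None
```

The job is handed in, though the hand-in call gave no verdict: by the last pictures, the headlamp (with the cells), ice screw (with the caps) and trowel (with the bottle) lie flat in the long compartments, and the multitool, tape and tin have not shifted.

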